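# Slide the fittings tray home under the low shelf

### The arm

A 6-joint arm with a two-finger parallel gripper is mounted at the origin on the work surface. World frame = base frame: x ahead of the robot, y to its left, z up, the work surface at z = 0. Lengths are in m, angles in rad, forces in N, time in s.
With the tool pointing down it reaches from about 0.25 to 0.725 m from the base axis. Payload 4 kg.
Tool frame: the origin (TCP) lies on the front face of the gripper's body, between the roots of the fingers; the fingertips stand 73 mm ahead of it and the grasp point (between the pads) lies 54 mm ahead of it; z points along the fingers, y is the direction in which the jaws open and shut (so a half turn about z gives the same grasp; the last joint's range is limited). The gripper opens to 85 mm and grips with 20 to 120 N. Pads are 22 mm wide; open, the fingers measure 114 mm over their backs; the gripper's body (76 mm by 85 mm) begins 54 mm behind the grasp point. The pads swing forward as they close: fully open they stand 13 mm farther back than shut.
Start: joints at [-1.321, 0.241, 0.005, 1.335, 0, 1.571], TCP at [0.124, -0.484, 0.304] pointing down, gripper open.
Joint ranges: [-2.72, 2.72], [-1.05, 1.87], [-1.09, 1.28], [-1.99, 2.15], [-1.42, 1.44], [-3.14, 3.14]. Speed limits (rad/s): [2.79, 2.79, 3.14, 3.14, 3.14, 3.14].

### API

Orientations are given as a unit quaternion [x, y, z, w].
In Python, from workcell import sensors, camera, order gives the robot as it stands. The module is installed in compiled form; this text tells all that it offers.
- The arm moves only by the shell command python3 -m inch 'ROWS'. ROWS is JSON, one flat list of numbers, 5 for each row, row after row: the opening, from -1 (shut) to 1 (fully open), then the shift along the tool's x, y, z in mm, then the turn about the tool's z in units of 6 degrees (1.0 is 6 degrees). A call has 1 to 8 rows; each row is the pose to reach, as a shift and turn from the pose commanded when the call began, along the tool's axes at that moment; what a row does not reach only later rows make up. A row lasts 1/10 s, in which the tool goes at most 50 mm and 8.59 degrees, less where a joint would pass 70% of its speed; a pose out of reach is approached as far as the arm can. A call with a gripper value outside its range is refused whole. The fingers move at their own pace and stop on an object; the grip force is fixed at half the most. Time passes only in rows, so rows that repeat a pose let the fingers close. It gives the time, the measured TCP pose, the force and the opening at its end, in the units of the state.
- sensors.get_obs(): the state, without advancing time (a new reading comes with each control period).
- camera(name): name is "scene" or "top" or "wrist"; returns a dict with "pixels" (384x512x3 uint8, red, green, blue), "intrinsics" (3x3 intrinsics, pixels), "extrinsics" (4x4, takes a point from camera to world coordinates). Camera axes: x right, y down, z forward; pixel columns grow to the right and rows downward; lengths in m; the calibration is good to about 2 mm. The wrist camera is an equidistant fisheye: a pixel r from the principal point sees the ray r / f radians off the axis. A picture is of the moment at which its call begins. There is no depth.
- order.job_done(): hands the job in, once; it reports no verdict.
The state is a dict: "clock": time; "joint_pos": joint angles; "joint_vel": joint speeds; "tau": joint torques, N m; "eef_pos": TCP position; "tool_rot": TCP orientation; "ft_force": force on the tool from outside, world axes, zero at the start; "ft_torque": the same for the moment, N m; "grip_width": finger opening in m.
Only numpy, scipy, OpenCV 4.12 (cv2) and the standard library are available. Lean on these libraries where they do the work, as an engineer would, in place of code of your own. Each camera call takes 0.05 s, during which the arm holds its last target.

### The job

Put the small metal tray of pipe fittings away: take it by its handle, line it up with the empty middle bay and slide it along the bench under the low shelf, without rubbing the underside of the shelf board. You cannot see the rubber stop at the back: feel for it, press the tray gently but firmly home against it (about 10 N of push, held for a second; never ram it), then let go and leave it resting squarely there, with all the other stock left where it is.

Things in the scene. Friction and masses are not known exactly. Their poses are not given: they have to be found in the camera images.
- tray: Loose open steel tray of pipe fittings (fixed in it), standing on the bench: box 130 mm deep (x) x 110 mm wide (y) x 40 mm high, 0.45 to 0.81 kg. Origin: centre of its underside; x points to its rear (the end that goes in first), away from the handle. Sliding, it drags on the bench with roughly 1 to 7 N; pressing down on the handle adds to that.
- handle (a point): Grip point on the tray's handle, an upright fin 12 mm thick in y on the middle of the front face, from tray x = -65 to -125 mm, 12 to 46 mm above the bench. This point: tray x = -105 mm, y = 0, 32 mm above the tray's underside. Axes as the tray; fingers close along y.
- tray_rear (a point): Middle of the tray's rear face: tray x = +65 mm, 20 mm above its underside. Axes as the tray.
- shelf: Fixed low grey steel shelf, 440 mm wide (y), 200 mm deep (x); rails, end plates, stop and board are part of it. Origin: on the bench, mid-mouth of the empty middle bay, straight below the board's front edge; x points into the bay. Two guide rails 30 mm high, from x = -15 to 180 mm, stand 124 mm apart: 7 mm spare on each side of the tray. The bay's floor is the bench.
- board: The shelf's board, 200 x 440 x 18 mm: underside 48 mm and top 66 mm above the bench, so the tray passes 8 mm below it. Origin: centre of its underside, 100 mm behind the front edge; axes as the shelf.
- stop_bracket: Plate fixed across the back of the middle bay, 186 mm behind the board's front edge, hidden. Origin: on the bench, 56 mm before the plate (130 mm behind the board's front edge); axes as the shelf. It carries a rubber-faced stop on a locked adjustable slide. The rubber gives about 1 mm per 5 N. Pushed with about 10 N more than the drag, the tray is home (on the rubber, 3 N held for 0.3 s is the least that counts, over 16 N is ramming).
- stop_far (a point): Fixed point in the middle bay, 130 mm behind the board's front edge, 20 mm above the bench: the farthest place where the rubber face can be. The face (60 mm wide, 8 to 32 mm above the bench) really stands 0 to 36 mm nearer the mouth; where is not measured nor seen and must be felt. Axes as the shelf. With the tray home, the handle's grip point is still 40 to 76 mm before the board's front edge.
- spray_can: Aerosol can with white cap, 60 mm across, 150 mm tall, standing on the shelf board to the right (-y). Origin: centre of its base. Leave alone.
- plastic_tub: Red open plastic tub, 100 mm across, 95 mm tall, on the shelf board to the left (+y). Origin: centre of its base. Leave alone.
- jar: Glass jar with steel cap, 72 mm across, 85 mm tall, on the middle of the shelf board towards its back. Origin: centre of its base. Leave alone.
- flat_case: Flat grey plastic case, 130 x 100 x 36 mm, stored under the board in the left bay (+y). Origin: centre of its base. Leave alone.
- offcuts: Two stacked wooden offcuts, 120 x 100 x 36 mm, stored under the board in the right bay (-y). Origin: centre of the underside. Leave alone.
- wrench: Open-ended wrench lying on the bench to the right (-y) in front of the shelf. Origin: about its middle, underside. Leave alone.
- pipe_tee: Dark iron pipe tee, 60 x 32 x 50 mm, on the bench to the left (+y) in front of the shelf. Origin: centre of its underside. Leave alone.

How it is judged:
On the way, in this order (a step that is already met when the one before it is completed fails the run):
1. the tray has entered the middle bay: its rear face is at least 60 mm under the board (x of tray_rear in the frame of shelf above 0.06 m and y of tray in the frame of shelf between -0.012 and 0.012 m), for 0.1 s.
2. the tray, in the bay, is pressed against the hidden rubber stop with more than 3 N for 0.3 s (contact force between tray and stop_bracket above 3 N and y of tray in the frame of shelf between -0.012 and 0.012 m), for 0.3 s.
At the end, for the whole second after the job is handed in: The tray stands flat on the bench in the middle bay, within 12 mm of its centre line and 0.08 rad of square, its rear face within 3 mm of the rubber stop (so over 85 mm under the board), released and at rest (x of pad_c0 in the frame of tray below 0.073 m and x of tray_rear in the frame of shelf above 0.085 m and y of tray in the frame of shelf between -0.012 and 0.012 m and angle between the x axis of tray and the x axis of shelf, either way round below 0.08 rad and angle between tray's own z axis and vertical below 0.03 rad and height (world z) of tray below 0.004 m and linear speed of tray below 0.01 m/s); the robot touches nothing.
It fails at once if the tray rubs on the underside (or any part) of the shelf board with more than 3 N (contact force between tray and board above 3 N).
It fails at once if the tray is rammed: pressed on the stop, the rails or any other part of the shelf with more than 16 N (contact force between tray and shelf above 16 N).
It fails at once if other stock is disturbed: moved by more than 25 mm (distance of any of spray_can, plastic_tub, jar, flat_case, offcuts, wrench, pipe_tee from where it was at the start of the episode above 0.025 m).
It also fails if it takes over 58 s, if anything falls off the work surface, if the arm or the gripper's body presses on something with over 40 N, if the wrist force passes 120 N, or if a joint passes its speed limit or range.

## Working session

There is one attempt and no reset: what is moved stays moved. The work goes in short steps, Python scripts to look and compute and a shell command to move; the robot and the scene stay as the last step left them, time stands still between calls to the robot, and variables do not carry over. Pictures are saved under pics/ and viewed, and the job is handed in when it is done.

```bash
mkdir -p pics
cat > h.py <<'E'
import numpy as np, cv2
from workcell import sensors, camera, order
def snap(n,tag):
    c=camera(n); cv2.imwrite(f'pics/{tag}.png',c['pixels'][:,:,::-1])
    np.savez(f'pics/{tag}.npz',K=c['intrinsics'],T=c['extrinsics']); return c
E
python3 - <<'E'
from h import *
o=sensors.get_obs(); print(o)
for n in ['scene','top','wrist']:
    c=snap(n,n+'0'); print(c['intrinsics'],c['extrinsics'])
E
```

```text
{'clock': 0.0, 'joint_pos': array([-1.32097706e+00,  2.41421435e-01,  3.72848087e-03,  1.33515826e+00,
       -1.83193904e-06,  1.57079912e+00]), 'joint_vel': array([-0.00173828,  0.00112717,  0.00038627, -0.00086253,  0.00276564,
       -0.00022351]), 'tau': array([-1.12497670e-03, -3.72313786e+01,  2.52410370e+01,  1.67319656e-02,
       -4.11865631e-05,  2.34007118e-06]), 'eef_pos': array([ 0.1234992 , -0.48402872,  0.30301017]), 'tool_rot': array([ 9.92208580e-01,  1.24583621e-01, -1.28914346e-04, -1.01932410e-03]), 'ft_force': array([-0.21783155,  0.35301951,  0.55861025]), 'ft_torque': array([-0.0487818 , -0.0064945 , -0.02697995]), 'grip_width': 0.08543552392235305}
[[348.23860523   0.         248.44934087]
 [  0.         348.23860523 197.66619568]
 [  0.           0.           1.        ]] [[-0.26823556  0.76004706 -0.59192748  1.03159973]
 [ 0.96333597  0.20793161 -0.16955313  0.16209726]
 [-0.00578792 -0.61570521 -0.78795532  0.64074986]
 [ 0.          0.          0.          1.        ]]
[[362.53100176   0.         258.35706882]
 [  0.         362.53100176 189.41351051]
 [  0.           0.           1.        ]] [[ 0.03266502 -0.97341955  0.22668784  0.40875502]
 [-0.99944596 -0.03036411  0.01363064  0.01064579]
 [-0.00638516 -0.22700749 -0.97387208  0.99676587]
 [ 0.          0.          0.          1.        ]]
[[297.31863964   0.         258.08998613]
 [  0.         297.31863964 196.49091979]
 [  0.           0.           1.        ]] [[ 0.2474284  -0.91623888 -0.315096    0.20551716]
 [-0.96890387 -0.23468912 -0.07839846 -0.46282932]
 [-0.00211789  0.32469574 -0.94581615  0.37318389]
 [ 0.          0.          0.          1.        ]]
```

View pics/scene0.png

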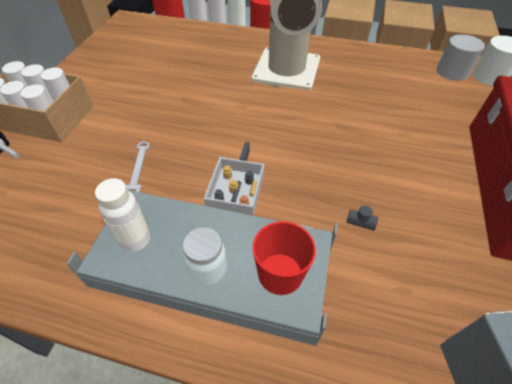

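View pics/top0.png

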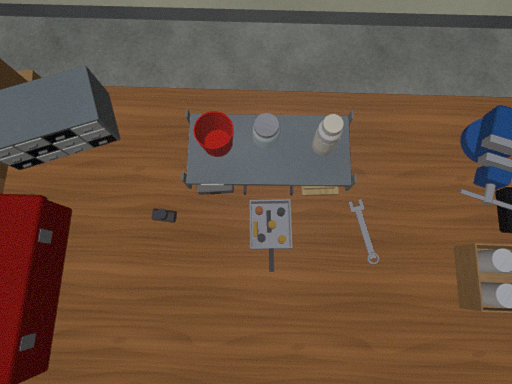

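View pics/wrist0.png

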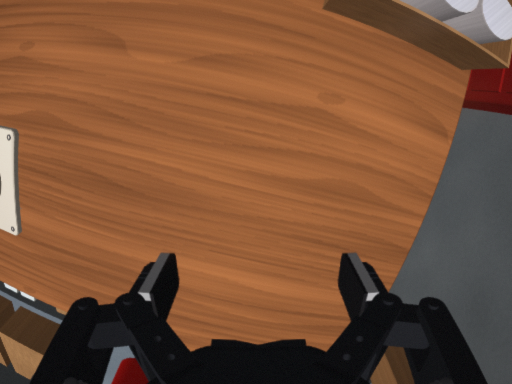

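The top view shows the tray at about (271,224) with its handle tip near (271,270). The shelf board's front edge runs from (186,184) to (352,187). I'll zoom in to get corners.

Run:
```python
import cv2
a=cv2.imread('pics/top0.png')
cv2.imwrite('pics/top0a.png',cv2.resize(a[180:280,235:310],None,fx=6,fy=6,interpolation=cv2.INTER_CUBIC))
cv2.imwrite('pics/top0b.png',cv2.resize(a[105:205,175:365],None,fx=4,fy=4,interpolation=cv2.INTER_CUBIC))
b=cv2.imread('pics/scene0.png')
cv2.imwrite('pics/scene0a.png',cv2.resize(b[130:230,180:300],None,fx=6,fy=6,interpolation=cv2.INTER_CUBIC))
```

```text
(no output)
```

View pics/top0a.png

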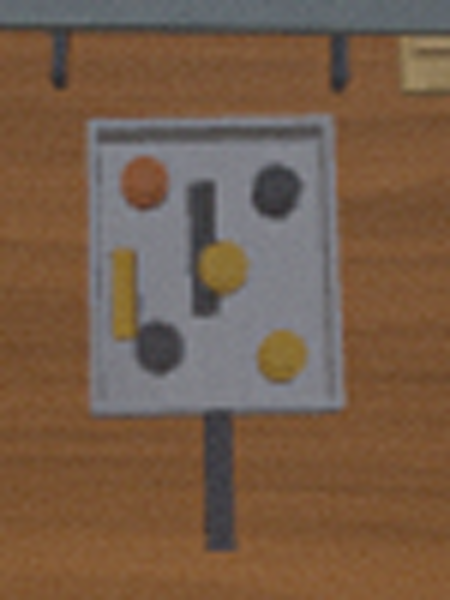

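View pics/top0b.png

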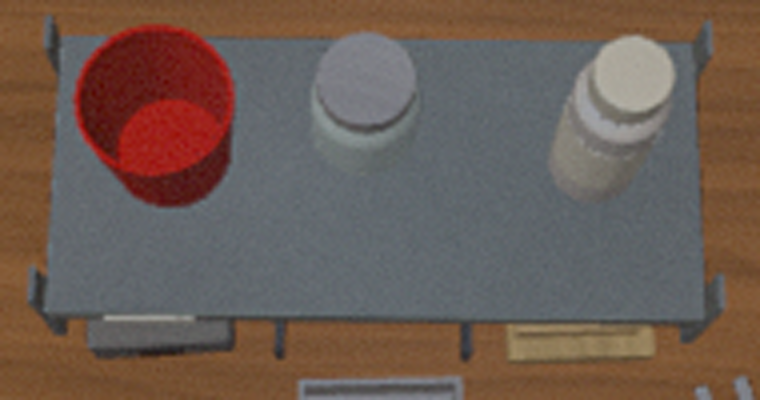

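View pics/scene0a.png

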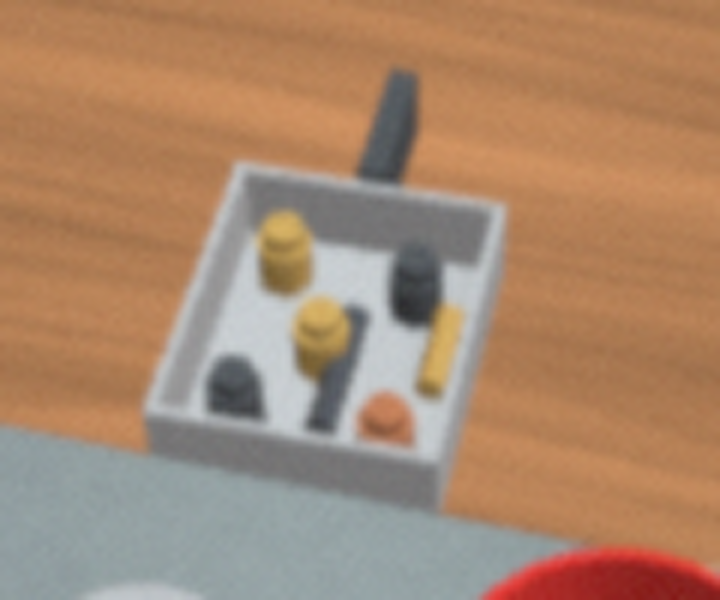

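```bash
cat >> h.py <<'E'
def ray(K,T,u,v,z):
    d=T[:3,:3]@np.array([(u-K[0,2])/K[0,0],(v-K[1,2])/K[1,1],1]); return (T[:3,3]+d*(z-T[2,3])/d[2])
def load(tag):
    f=np.load(f'pics/{tag}.npz'); return f['K'],f['T']
E
python3 - <<'E'
from h import *
np.set_printoptions(precision=4,suppress=True)
def go(tag,x0,y0,s,pts):
    K,T=load(tag)
    R={}
    for n,(x,y,z) in pts.items():
        R[n]=ray(K,T,x0+(x+.5)/s-.5,y0+(y+.5)/s-.5,z); print(n,R[n])
    return R
a=go('top0',235,180,6,dict(RL=(88,119,.04),RR=(331,119,.04),FR=(342,410,.04),FL=(91,413,.04),HE=(221,549,.046),HS=(219,411,.046),railL=(60,87,.03),railR=(340,89,.03)))
b=go('top0',175,105,4,dict(FL=(45,312,.066),FR=(706,320,.066),BL=(62,36,.066),BR=(697,43,.066)))
s=go('scene0',180,130,6,dict(FR=(240,162,.04),FL=(506,206,.04),RL=(440,462,.04),RR=(148,412,.04),HE=(404,72,.046)))
for q in(a,s):
    c=(q['RL']+q['RR']+q['FR']+q['FL'])/4; d=(q['RL']+q['RR']-q['FR']-q['FL']); e=q['RL']-q['RR']+q['FL']-q['FR']
    print(c,np.linalg.norm(d)/2,np.arctan2(d[1],d[0]),np.linalg.norm(e)/2,np.arctan2(-e[0],e[1]))
d=b['FL']-b['FR'];e=b['BL']-b['BR'];f=b['BL']+b['BR']-b['FL']-b['FR']
print('board',np.linalg.norm(d),np.arctan2(-d[0],d[1]),np.arctan2(-e[0],e[1]),np.linalg.norm(f)/2,np.arctan2(f[1],f[0]),'frontmid',(b['FL']+b['FR'])/2)
E
```

```text
RL [0.603  0.0476 0.04  ]
RR [ 0.6065 -0.0613  0.04  ]
FR [ 0.4775 -0.0678  0.04  ]
FL [0.4726 0.0413 0.04  ]
HE [ 0.4167 -0.0164  0.046 ]
HS [ 0.4749 -0.0142  0.046 ]
railL [0.6195 0.0613 0.03  ]
railR [ 0.6226 -0.066   0.03  ]
FL [0.6379 0.2164 0.066 ]
FR [ 0.646  -0.2207  0.066 ]
BL [0.8353 0.22   0.066 ]
BR [ 0.8432 -0.2195  0.066 ]
FR [ 0.4775 -0.0681  0.04  ]
FL [0.4729 0.041  0.04  ]
RL [0.6012 0.0486 0.04  ]
RR [ 0.6074 -0.06    0.04  ]
HE [ 0.4158 -0.0169  0.046 ]
[ 0.5399 -0.01    0.04  ] 0.12987043505692775 0.049210398830878986 0.10910823010935278 0.03772023267882845
[ 0.5397 -0.0097  0.04  ] 0.12931516995262182 0.06080083387821159 0.10898377918624855 0.049381289410385984
board 0.43713319075310747 0.018599383422729314 0.017827492896148493 0.1973156906655564 0.012250921393647862 frontmid [ 0.642  -0.0022  0.066 ]
```

```bash
cat >> h.py <<'E'
from scipy.spatial.transform import Rotation as Ro
def plan(x,y,z,yaw):
    o=sensors.get_obs(); R=Ro.from_quat(o['tool_rot']).as_matrix()
    s=R.T@(np.array([x,y,z])-o['eef_pos'])*1000
    cy=np.arctan2(R[1,0],R[0,0]); 
    print('t',o['clock'],'pos',o['eef_pos'].round(4),'yaw',round(cy,4),'F',o['ft_force'].round(2),'w',o['grip_width'])
    print('shift mm',s.round(1),'turn units',round(-np.degrees(yaw-cy)/6,2))
E
python3 -c "
from h import *
plan(.425,-.0155,.2,.05)"
```

```text
t 0.15 pos [ 0.1235 -0.4841  0.3032] yaw 0.2498 F [-0.26 -0.05  0.77] w 0.08554684565217804
shift mm [ 408.  -379.4  103.8] turn units 1.91
```

```bash
python3 -m inch '[1,30,-28,6,0.1, 1,65,-60,14,0.3, 1,101,-94,25,0.5, 1,136,-126,35,0.6, 1,170,-158,43,0.8, 1,204,-190,52,1, 1,238,-221,60,1.1, 1,272,-253,69,1.3]'
python3 -c "
from h import *
plan(.425,-.0155,.2,.05)"
```

```text
clock: 0.95
eef_pos: [0.3252, -0.1705, 0.2347]
tool_rot: [0.998, 0.056, 0.0, 0.0]
ft_force: [0.9, -0.2, 0.3]
grip_width: 0.0855
t 0.95 pos [ 0.3252 -0.1705  0.2347] yaw 0.1125 F [ 0.86 -0.19  0.34] w 0.08550460337054405
shift mm [ 116.5 -142.8   34.7] turn units 0.6
```

```bash
python3 -m inch '[1,29,-35,9,0.15, 1,58,-71,17,0.3, 1,87,-107,26,0.45, 1,112,-138,33,0.6, 1,112,-138,33,0.6, 1,112,-138,33,0.6]'
python3 - <<'E'
from h import *
plan(.435,-.0152,.13,.05)
snap('wrist','wrist1')
E
```

```text
clock: 1.55
eef_pos: [0.4199, -0.0216, 0.2014]
tool_rot: [1.0, 0.027, -0.001, 0.0]
ft_force: [0.3, -1.2, -0.6]
grip_width: 0.0856
t 1.55 pos [ 0.4199 -0.0216  0.2014] yaw 0.0534 F [ 0.29 -1.21 -0.65] w 0.08560333495879521
shift mm [15.5 -5.6 71.4] turn units 0.03
```

View pics/wrist1.png

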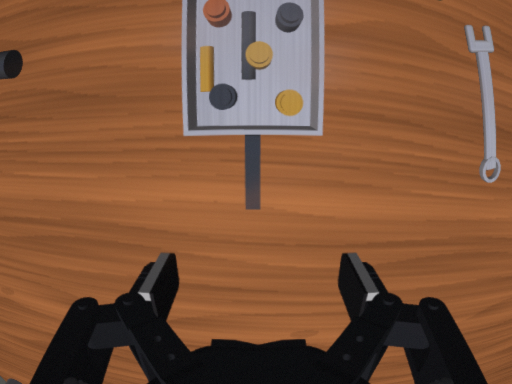

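The wrist view shows the handle running from (252,135) to (252,209), close to parallel with the tool's x axis, and nothing sits near the fingers' descent. I'll check it with the fisheye model.

```bash
cat >> h.py <<'E'
def fray(K,T,u,v,z):
    x=(u-K[0,2])/K[0,0]; y=(v-K[1,2])/K[1,1]; r=np.hypot(x,y)
    d=T[:3,:3]@np.array([np.sin(r)*x/r,np.sin(r)*y/r,np.cos(r)]); return T[:3,3]+d*(z-T[2,3])/d[2]
E
python3 - <<'E'
from h import *
K,T=load('wrist1')
for p in [(252.5,209,.046),(252.5,136,.046),(182,136,.04),(323,135,.04)]: print(p,fray(K,T,*p).round(4))
E
```

```text
(252.5, 209, 0.046) [ 0.4158 -0.0167  0.046 ]
(252.5, 136, 0.046) [ 0.4751 -0.0138  0.046 ]
(182, 136, 0.04) [0.4723 0.0425 0.04  ]
(323, 135, 0.04) [ 0.4789 -0.0692  0.04  ]
```

```bash
python3 -m inch '[1,6,-2,30,0, 1,12,-5,60,0, 1,15,-5,80,0, 1,15,-5,95,0, 1,15,-5,105,0, 1,15,-5,110,0, 1,15,-5,112,0, 1,15,-5,112,0]'
python3 - <<'E'
from h import *
plan(.435,-.0155,.088,.05)
E
```

```text
clock: 2.4
eef_pos: [0.4351, -0.0169, 0.0903]
tool_rot: [1.0, 0.025, 0.0, 0.0]
ft_force: [-0.2, 0.5, 0.5]
grip_width: 0.0853
t 2.4 pos [ 0.4351 -0.0169  0.0903] yaw 0.0502 F [-0.23  0.47  0.53] w 0.08534368045551695
shift mm [-0.1 -1.4  2.3] turn units 0.0
```

```bash
python3 -m inch '[0.4,0,-1.4,2,0, -0.2,0,-1.4,2,0, -1,0,-1.4,2,0, -1,0,-1.4,2,0, -1,0,-1.4,2,0, -1,0,-1.4,2,0, -1,0,-1.4,2,0, -1,0,-1.4,2,0]'
python3 - <<'E'
from h import *
plan(.435,-.0155,.088,.05)
c=snap('top','top1'); a=c['pixels'][:,:,::-1]
cv2.imwrite('pics/top1a.png',cv2.resize(a[105:305,175:365],None,fx=3,fy=3,interpolation=cv2.INTER_CUBIC))
E
```

```text
clock: 3.2
eef_pos: [0.4351, -0.0152, 0.0882]
tool_rot: [1.0, 0.025, 0.0, 0.0]
ft_force: [-1.6, -1.0, 5.4]
grip_width: 0.011
t 3.2 pos [ 0.4351 -0.0152  0.0882] yaw 0.0506 F [-1.61 -0.99  5.35] w 0.011020995458025465
shift mm [-0.1  0.3  0.2] turn units 0.01
```

View pics/top1a.png

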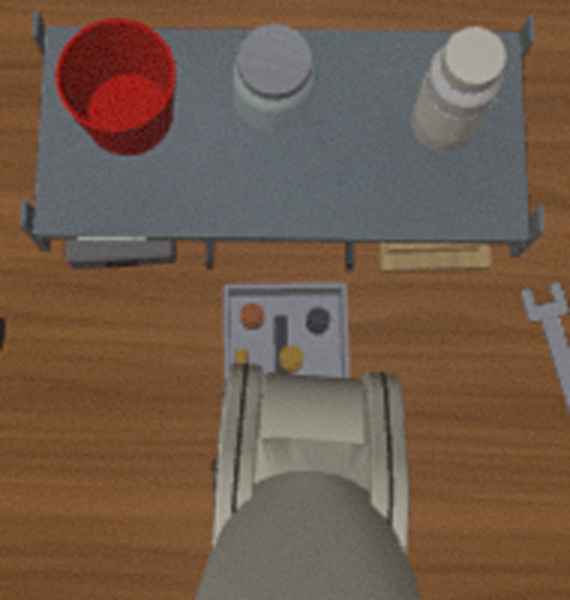

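```bash
python3 -m inch '[-1,0,0,-0.5,0, -1,0,-2,-0.5,0.1, -1,0,-4,-0.5,0.2, -1,0,-6,-0.5,0.3, -1,0,-8,-0.5,0.3, -1,0,-9.3,-0.5,0.3, -1,0,-9.3,-0.5,0.3, -1,0,-9.3,-0.5,0.3]'
python3 - <<'E'
from h import *
plan(.435,-.0059,.088,.018)
c=snap('top','top2'); a=c['pixels'][:,:,::-1]
cv2.imwrite('pics/top2a.png',cv2.resize(a[175:245,225:320],None,fx=8,fy=8,interpolation=cv2.INTER_CUBIC))
snap('wrist','wrist2')
E
```

```text
clock: 4.05
eef_pos: [0.4342, -0.0056, 0.0882]
tool_rot: [1.0, 0.01, -0.0, -0.0]
ft_force: [0.7, -1.0, -1.9]
grip_width: 0.0108
t 4.05 pos [ 0.4342 -0.0056  0.0882] yaw 0.0197 F [ 0.73 -1.   -1.88] w 0.010829843657606357
shift mm [0.8 0.3 0.2] turn units 0.02
```

View pics/top2a.png

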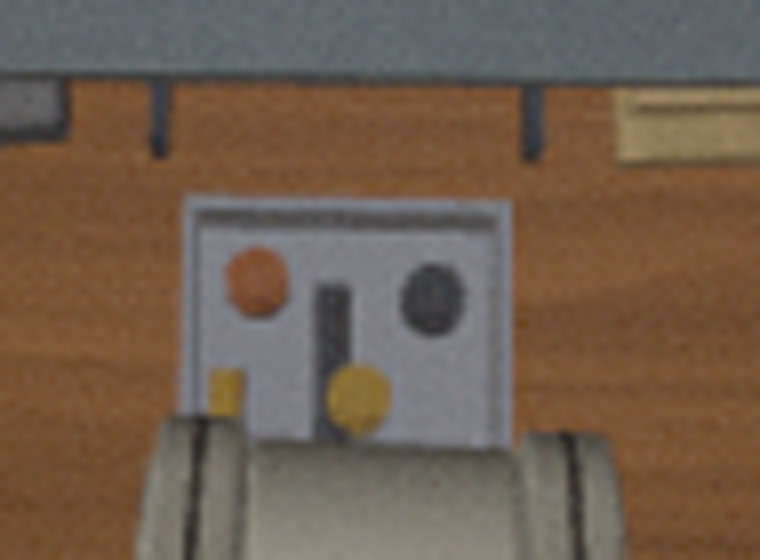

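View pics/wrist2.png

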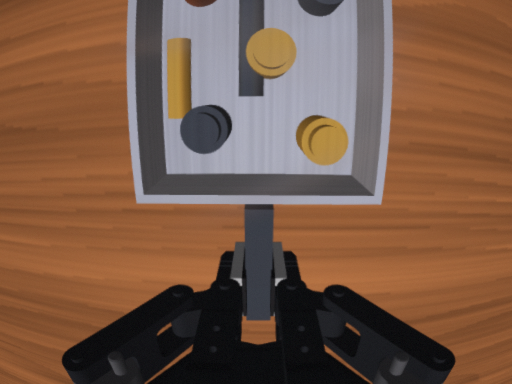

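The top view shows the tray's rear corners at (186,197) and (512,201) in the crop, and the rail front ends at (160,156) and (532,160). The tray is nearly centred, and the wrist view shows the fingers squarely on the fin.

Run:
```python
from h import *
K,T=load('top2')
P={}
for n,x,y,z in [('RL',186,197,.04),('RR',512,201,.04),('EdL',183,300,.04),('EdL2',180,410,.04),('EdR',512,300,.04),('EdR2',513,430,.04),('rL',160,157,.03),('rR',532,160,.03),('rL2',160,80,.03),('rR2',532,84,.03)]:
    P[n]=ray(K,T,225+(x+.5)/8-.5,175+(y+.5)/8-.5,z); print(n,P[n].round(4))
t=(P['RL']+P['RR'])/2; m=(P['rL']+P['rR'])/2; print(t,m)
```

```text
RL [0.6036 0.0515 0.04  ]
RR [ 0.6056 -0.0581  0.04  ]
EdL [0.5685 0.0512 0.04  ]
EdL2 [0.5316 0.0507 0.04  ]
EdR [ 0.5719 -0.0586  0.04  ]
EdR2 [ 0.5285 -0.0595  0.04  ]
rL [0.6192 0.0614 0.03  ]
rR [ 0.6222 -0.0655  0.03  ]
rL2 [0.6463 0.0625 0.03  ]
rR2 [ 0.6488 -0.0651  0.03  ]
[ 0.60459139 -0.00329155  0.04      ] [ 0.62069663 -0.00203567  0.03      ]
```

```bash
python3 -m inch '[-1,4,0,0,0, -1,12,0,0,0, -1,20,0,0,0, -1,29,0,0,0, -1,38,0,0,0, -1,46,0,0,0, -1,50,0,0,0, -1,50,0,0,0]'
python3 - <<'E'
from h import *
plan(.484,-.0050,.0885,.018)
c=snap('top','top3'); a=c['pixels'][:,:,::-1]
cv2.imwrite('pics/top3a.png',cv2.resize(a[165:235,225:320],None,fx=8,fy=8,interpolation=cv2.INTER_CUBIC))
E
```

```text
clock: 4.95
eef_pos: [0.4857, -0.0048, 0.0884]
tool_rot: [1.0, 0.01, 0.001, -0.0]
ft_force: [1.3, 0.6, -2.6]
grip_width: 0.0113
t 4.95 pos [ 0.4857 -0.0048  0.0884] yaw 0.0195 F [ 1.25  0.64 -2.65] w 0.011347682345109108
shift mm [-1.7  0.1 -0.1] turn units 0.01
```

View pics/top3a.png

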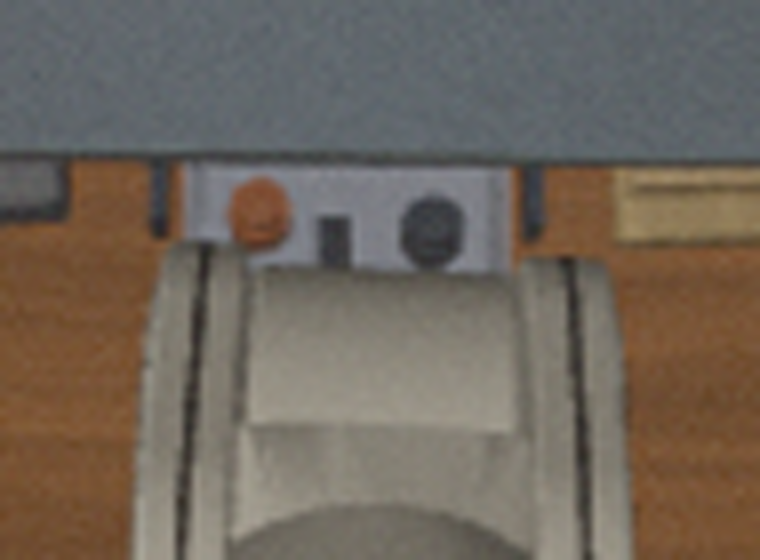

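The tray is in the mouth between the rails, with even gaps at crop columns 165–185 and 512–525. I'll keep sliding.

```bash
python3 -m inch '[-1,4,0,0,0, -1,11,0,0,0, -1,18,0,0,0, -1,26,0,0,0, -1,34,0,0,0, -1,42,0,0,0, -1,48,0,0,0, -1,48,0,0,0]'
python3 -c "
from h import *
plan(.565,-.0036,.0885,.018)"
python3 -m inch '[-1,4,0,0,0, -1,8,0,0,0, -1,12,0,0,0, -1,16,0,0,0, -1,20,0,0,0, -1,22,0,0,0, -1,22,0,0,0]'
python3 -c "
from h import *
plan(.565,-.0036,.0885,.018)"
```

```text
clock: 5.8
eef_pos: [0.534, -0.0039, 0.0884]
tool_rot: [1.0, 0.01, 0.001, -0.0]
ft_force: [1.2, 0.7, -3.6]
grip_width: 0.0109
t 5.8 pos [ 0.534  -0.0039  0.0884] yaw 0.0194 F [ 1.19  0.66 -3.59] w 0.010918726530917897
shift mm [31.   0.3 -0. ] turn units 0.01
clock: 6.5
eef_pos: [0.5551, -0.0035, 0.0884]
tool_rot: [1.0, 0.01, 0.001, -0.0]
ft_force: [0.3, 0.1, -3.4]
grip_width: 0.0111
t 6.5 pos [ 0.5551 -0.0035  0.0884] yaw 0.0194 F [ 0.31  0.11 -3.44] w 0.011074446862031028
shift mm [ 9.9  0.3 -0.1] turn units 0.01
```

```bash
python3 -m inch '[-1,1,0,0,0, -1,2,0,0,0, -1,3,0,0,0, -1,4,0,0,0, -1,5,0,0,0, -1,6,0,0,0, -1,6,0,0,0]'
python3 -m inch '[-1,0.7,0,0,0, -1,1.4,0,0,0, -1,2,0,0,0, -1,2,0,0,0]'
python3 -m inch '[-1,0.7,0,0,0, -1,1.4,0,0,0, -1,2,0,0,0, -1,2,0,0,0]'
```

```text
clock: 7.2
eef_pos: [0.5607, -0.0034, 0.0884]
tool_rot: [1.0, 0.01, 0.0, 0.0]
ft_force: [0.2, -0.1, -3.2]
grip_width: 0.0113
clock: 7.6
eef_pos: [0.5626, -0.0034, 0.0884]
tool_rot: [1.0, 0.01, 0.0, -0.0]
ft_force: [-1.8, -0.3, -2.0]
grip_width: 0.0115
clock: 8.0
eef_pos: [0.5646, -0.0033, 0.0884]
tool_rot: [1.0, 0.01, 0.0, 0.0]
ft_force: [-1.1, 0.2, -3.3]
grip_width: 0.0111
```

```bash
python3 -m inch '[-1,0.7,0,0,0, -1,1.4,0,0,0, -1,2,0,0,0, -1,2,0,0,0]'
```

```text
clock: 8.4
eef_pos: [0.5666, -0.0033, 0.0884]
tool_rot: [1.0, 0.01, 0.0, -0.0]
ft_force: [-1.8, 0.8, -2.6]
grip_width: 0.0109
```

```bash
python3 -m inch '[-1,0.5,0,0,0, -1,1,0,0,0, -1,1.5,0,0,0, -1,1.5,0,0,0]'
```

```text
clock: 8.8
eef_pos: [0.568, -0.0033, 0.0884]
tool_rot: [1.0, 0.01, 0.0, 0.0]
ft_force: [-1.3, -0.4, -1.7]
grip_width: 0.0111
```

```bash
python3 -m inch '[-1,0.7,0,0,0, -1,1.4,0,0,0, -1,2,0,0,0, -1,2,0,0,0]'
```

```text
clock: 9.2
eef_pos: [0.5701, -0.0032, 0.0884]
tool_rot: [1.0, 0.01, 0.0, -0.0]
ft_force: [-1.6, 0.2, -3.0]
grip_width: 0.0111
```

```bash
python3 -m inch '[-1,0.7,0,0,0, -1,1.4,0,0,0, -1,2,0,0,0, -1,2,0,0,0]'
```

```text
clock: 9.6
eef_pos: [0.5721, -0.0031, 0.0884]
tool_rot: [1.0, 0.01, 0.0, -0.0]
ft_force: [-0.2, 0.6, -1.5]
grip_width: 0.0109
```

```bash
python3 -m inch '[-1,0.7,0,0,0, -1,1.4,0,0,0, -1,2,0,0,0, -1,2,0,0,0]'
```

```text
clock: 10.0
eef_pos: [0.5741, -0.0031, 0.0884]
tool_rot: [1.0, 0.01, 0.0, -0.0]
ft_force: [-1.4, -0.2, -2.5]
grip_width: 0.0112
```

```bash
python3 -m inch '[-1,0.7,0,0,0, -1,1.4,0,0,0, -1,2,0,0,0, -1,2,0,0,0]'
```

```text
clock: 10.4
eef_pos: [0.5761, -0.0031, 0.0884]
tool_rot: [1.0, 0.01, 0.0, -0.0]
ft_force: [-1.9, 0.6, -3.0]
grip_width: 0.011
```

```bash
python3 -m inch '[-1,0.7,0,0,0, -1,1.4,0,0,0, -1,2,0,0,0, -1,2,0,0,0]'
```

```text
clock: 10.8
eef_pos: [0.5781, -0.0031, 0.0884]
tool_rot: [1.0, 0.01, 0.0, -0.0]
ft_force: [-1.3, -1.0, -2.6]
grip_width: 0.0106
```

```bash
python3 -m inch '[-1,0.7,0,0,0, -1,1.4,0,0,0, -1,2,0,0,0, -1,2,0,0,0]'
```

```text
clock: 11.2
eef_pos: [0.5793, -0.0031, 0.0883]
tool_rot: [1.0, 0.01, -0.001, 0.0]
ft_force: [-3.8, -0.6, -1.4]
grip_width: 0.0109
```

The force rose to 3.8 N and the advance lagged, so this is probably the rubber. I'll press on in finer steps.

```bash
python3 -m inch '[-1,0.4,0,0,0, -1,0.8,0,0,0, -1,0.8,0,0,0]'; python3 -c "
from h import *
print(sensors.get_obs()['ft_force'])"
```

```text
clock: 11.5
eef_pos: [0.5796, -0.0031, 0.0882]
tool_rot: [1.0, 0.01, -0.001, 0.0]
ft_force: [-6.1, -0.6, 0.5]
grip_width: 0.0113
[-6.14619625 -0.6335423   0.50836383]
```

```bash
python3 -m inch '[-1,0.4,0,0,0, -1,0.8,0,0,0, -1,1,0,0,0, -1,1,0,0,0]'
```

```text
clock: 11.9
eef_pos: [0.5799, -0.0031, 0.0882]
tool_rot: [1.0, 0.01, -0.002, 0.0]
ft_force: [-8.0, -1.0, 2.3]
grip_width: 0.0114
```

```bash
python3 -m inch '[-1,0.4,0,0,0, -1,0.8,0,0,0, -1,1,0,0,0, -1,1,0,0,0]'
```

```text
clock: 12.3
eef_pos: [0.5803, -0.0031, 0.0882]
tool_rot: [1.0, 0.01, -0.003, 0.0]
ft_force: [-9.7, -0.8, 4.1]
grip_width: 0.0109
```

```bash
python3 -m inch '[-1,0.4,0,0,0, -1,0.8,0,0,0, -1,0.8,0,0,0, -1,0.8,0,0,0]'; python3 -m inch '[-1,0,0,0,0, -1,0,0,0,0, -1,0,0,0,0, -1,0,0,0,0]'; python3 -m inch '[-1,0,0,0,0, -1,0,0,0,0, -1,0,0,0,0, -1,0,0,0,0]'
python3 - <<'E'
from h import *
print(sensors.get_obs())
snap('wrist','wrist4');c=snap('scene','scene4')
E
```

```text
clock: 12.7
eef_pos: [0.5806, -0.0031, 0.0882]
tool_rot: [1.0, 0.01, -0.003, 0.0]
ft_force: [-12.0, -0.9, 4.6]
grip_width: 0.0109
clock: 13.1
eef_pos: [0.5806, -0.0031, 0.0882]
tool_rot: [1.0, 0.01, -0.003, 0.0]
ft_force: [-11.7, 0.1, 5.5]
grip_width: 0.0109
clock: 13.5
eef_pos: [0.5806, -0.0031, 0.0882]
tool_rot: [1.0, 0.01, -0.003, 0.0]
ft_force: [-11.2, -0.0, 5.0]
grip_width: 0.0112
{'clock': 13.5, 'joint_pos': array([-5.14677626e-03,  5.76001865e-01, -8.47350802e-02,  9.16214024e-01,
       -3.25656539e-04,  3.11705863e+00]), 'joint_vel': array([0.00042897, 0.00080604, 0.00091333, 0.00084545, 0.00093155,
       0.00091134]), 'tau': array([ 3.44970273e-01, -4.72285759e+01,  2.58782709e+01, -3.91792551e+00,
        1.77288959e-01,  3.29470751e-02]), 'eef_pos': array([ 0.58057007, -0.00306329,  0.08822547]), 'tool_rot': array([ 9.99948264e-01,  9.69392630e-03, -3.07939412e-03,  1.17142636e-04]), 'ft_force': array([-11.16142762,  -0.0196032 ,   4.96758935]), 'ft_torque': array([-0.11643027,  1.78184262, -0.00530997]), 'grip_width': 0.011224486159975717}
```

View pics/wrist4.png

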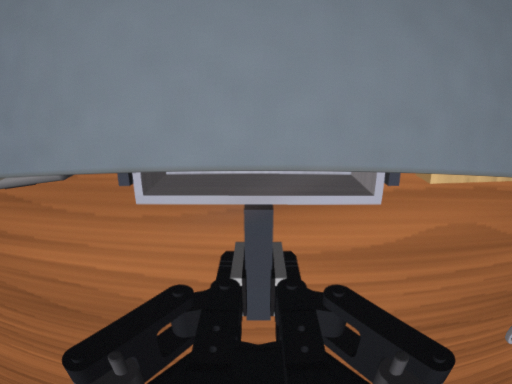

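View pics/scene4.png

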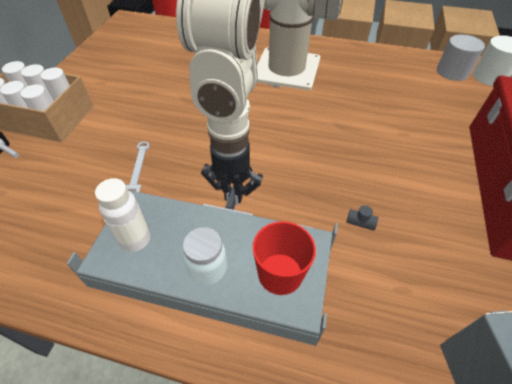

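The wrist view shows the tray square under the board: front rim at (137–382, 200), with even gaps to the rails at columns 125 and 392. The scene view shows the stock undisturbed. The stiffness of about 5 N/mm with no side force matches the rubber, and about 10 N net has been held for around a second. I'll ease off to a light push and then open.

```bash
python3 -m inch '[-1,0,0,0,0, -1,-0.6,0,0,0, -1,-1.2,0,0,0, -1,-1.8,0,0,0, -1,-2.4,0,0,0, -1,-2.4,0,0,0]'
```

```text
clock: 14.2
eef_pos: [0.5803, -0.0031, 0.0883]
tool_rot: [1.0, 0.01, -0.001, 0.0]
ft_force: [-5.4, -0.7, -0.2]
grip_width: 0.0109
```

```bash
python3 -m inch '[-1,-0.4,0,0,0, -1,-0.8,0,0,0, -1,-0.8,0,0,0]'; python3 -m inch '[-0.8,0,0,0,0, -0.5,0,0,0,0, 0,0,0,0,0, 0.5,0,0,0,0, 0.5,0,0,0,0, 0.5,0,0,0,0, 0.5,0,0,0,0, 0.5,0,0,0,0]'
python3 - <<'E'
from h import *
print(sensors.get_obs()['ft_force'])
snap('wrist','wrist5')
E
```

```text
clock: 14.5
eef_pos: [0.58, -0.0031, 0.0883]
tool_rot: [1.0, 0.01, -0.0, 0.0]
ft_force: [-4.8, -1.3, -1.4]
grip_width: 0.0112
clock: 15.3
eef_pos: [0.5804, -0.003, 0.0884]
tool_rot: [1.0, 0.01, 0.0, -0.0]
ft_force: [-0.3, -1.0, 0.1]
grip_width: 0.0641
[-0.33150885 -1.00863003  0.05918394]
```

View pics/wrist5.png

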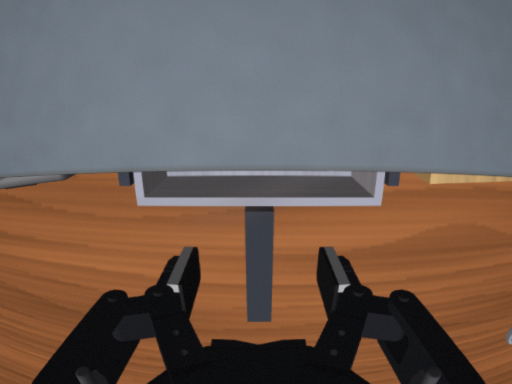

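The fingers stand clear on both sides of the fin, at columns 198 and 318 with the fin at 246–273. The front rim is 1–2 px lower than before. I'll measure that.

Run:
```python
from h import *
for tag in ('wrist4','wrist5'):
    K,T=load(tag); a=cv2.imread(f'pics/{tag}.png').astype(float).mean(2)
    out=[]
    for u0,u1 in((170,190),(200,220),(310,330),(345,365)):
        col=a[190:220,u0:u1].mean(1); g=np.diff(col); i=g.argmin()
        w=-g[max(0,i-2):i+3]; v=190+.5+max(0,i-2)+(w*np.arange(len(w))).sum()/w.sum()
        out.append(fray(K,T,(u0+u1-1)/2,v,.04)[:2].round(4))
    s=a[270:300,235:285].mean(0);g=np.diff(s); l,r=g[:25].argmin()+235.5,g[25:].argmax()+260.5
    print(tag,out,(l,r),fray(K,T,(l+r)/2,285,.046).round(4))
```

```text
wrist4 [array([0.6203, 0.0324]), array([0.6205, 0.0191]), array([ 0.6213, -0.028 ]), array([ 0.6216, -0.044 ])] (np.float64(241.5), np.float64(274.5)) [ 0.5833 -0.0023  0.046 ]
wrist5 [array([0.6194, 0.0327]), array([0.6197, 0.0193]), array([ 0.6206, -0.0281]), array([ 0.6209, -0.0442])] (np.float64(245.5), np.float64(271.5)) [ 0.5832 -0.0025  0.046 ]
```

The tray came back only about 0.8 mm of the roughly 2 mm the rubber was compressed. It is square at a yaw of about 0.019, so it is still at the rubber. I'll retreat upward.

```bash
python3 -m inch '[0.5,0,0,-5,0, 0.5,0,0,-15,0, 0.5,0,0,-30,0, 0.5,0,0,-55,0, 0.5,0,0,-85,0, 0.5,-10,0,-115,0, 0.5,-30,0,-140,0, 0.5,-60,0,-160,0]'
python3 -m inch '[0.5,-30,0,0,0, 0.5,-70,0,0,0, 0.5,-110,0,0,0, 0.5,-140,0,0,0, 0.5,-150,0,0,0, 0.5,-150,0,0,0, 0.5,-150,0,0,0]'
python3 - <<'E'
from h import *
c=snap('top','top6');snap('wrist','wrist6');snap('scene','scene6')
a=c['pixels'][:,:,::-1]
cv2.imwrite('pics/top6a.png',cv2.resize(a[105:245,165:385],None,fx=3.5,fy=3.5,interpolation=cv2.INTER_CUBIC))
E
```

```text
clock: 16.15
eef_pos: [0.5213, -0.0042, 0.2512]
tool_rot: [1.0, 0.01, 0.002, 0.0]
ft_force: [0.6, 0.0, 0.6]
grip_width: 0.0642
clock: 16.85
eef_pos: [0.3719, -0.0071, 0.2493]
tool_rot: [1.0, 0.01, 0.002, 0.0]
ft_force: [0.5, -0.7, 1.1]
grip_width: 0.0639
```

View pics/top6a.png

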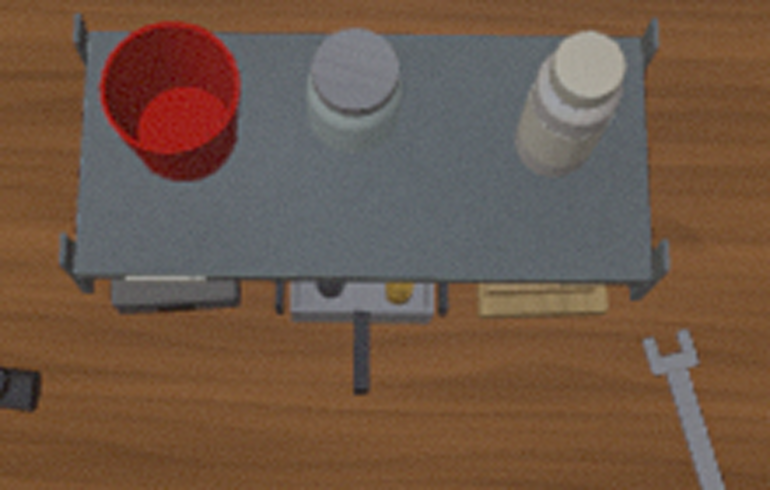

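View pics/wrist6.png

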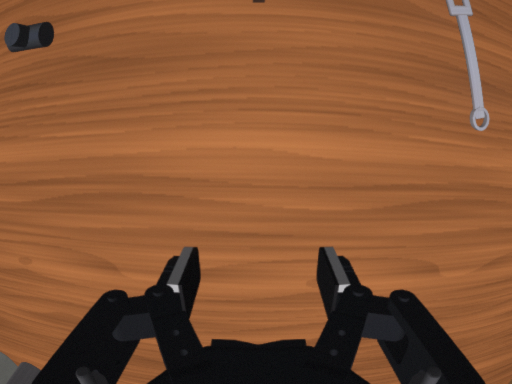

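View pics/scene6.png

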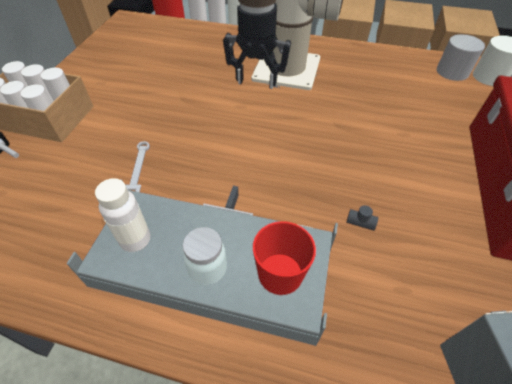

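The final top view shows the tray's front at crop (291–433, 318) centred between the rails at 281 and 443, with the handle end at (361,392). The stock has not moved and the gripper is clear. One last position check.

Run:
```python
from h import *
K,T=load('top6')
for n,x,y,z in [('FL',290,314,.04),('FR',434,316,.04),('HE',361.5,391,.046)]:
    print(n,ray(K,T,165+(x+.5)/3.5-.5,105+(y+.5)/3.5-.5,z).round(4))
a=cv2.imread('pics/top0.png').astype(int);b=cv2.imread('pics/top6.png').astype(int)
d=(abs(a-b).max(2)>60); d=cv2.morphologyEx(d.astype('uint8'),cv2.MORPH_OPEN,np.ones((3,3)))
n,l,s,c=cv2.connectedComponentsWithStats(d); print(s[1:])
```

```text
FL [0.6168 0.0529 0.04  ]
FR [ 0.6187 -0.0582  0.04  ]
HE [ 0.5577 -0.0038  0.046 ]
[[ 251  186   25    8  177]
 [ 282  188    4    6   22]
 [ 250  203   42   46 1244]
 [ 228  283   14  101  787]
 [ 238  284   67  100 5575]
 [ 305  287   19   97 1398]]
```

The top view, at about 2.7 mm per pixel, puts the tray 2–3 mm nearer the mouth than the wrist measurement did. That is close to the 3 mm tolerance, so I'll look again with the wrist camera.

```bash
python3 -m inch '[0.5,30,0,0,0, 0.5,70,0,0,0, 0.5,110,0,0,0, 0.5,140,0,0,0, 0.5,150,0,0,0, 0.5,150,0,0,0, 0.5,150,0,0,0]'
python3 - <<'E'
from h import *
c=snap('wrist','wrist7'); a=cv2.imread('pics/wrist7.png')
E
```

```text
clock: 17.7
eef_pos: [0.5193, -0.0042, 0.2477]
tool_rot: [1.0, 0.01, -0.001, -0.0]
ft_force: [0.4, 0.4, -0.5]
grip_width: 0.0637
```

View pics/wrist7.png

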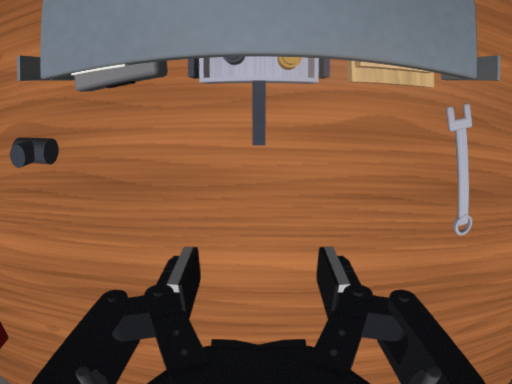

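Run:
```python
from h import *
K,T=load('wrist7'); a=cv2.imread('pics/wrist7.png').astype(float).mean(2)
def edge(p,s):
    g=np.diff(p)*s; i=g.argmax(); k=np.arange(max(0,i-2),min(len(g),i+3)); return .5+(g[k]*k).sum()/g[k].sum()
for u0,u1 in((207,225),(285,305)):
    p=a[70:95,u0:u1].mean(1); print('rim',u0,70+edge(p,-1),fray(K,T,(u0+u1-1)/2,70+edge(p,-1),.04).round(4), p.round(0)[5:20])
p=a[135:155,254:264].mean(1); v=135+edge(p,1); print('HE',v,fray(K,T,258.5,v,.046).round(4))
for tag,z0 in(('top0',0),('top6',0)):
    K2,T2=load(tag); t=cv2.imread(f'pics/{tag}.png').astype(float).mean(2)
    y0,xs=(255,(269,274)) if tag=='top0' else (205,(266,270))
    p=t[y0:y0+25,xs[0]:xs[1]].mean(1); v=y0+edge(p,1); print(tag,v,ray(K2,T2,np.mean(xs)-.5,v,.046).round(4))
```

```text
rim 207 80.4702022963368 [0.6199 0.0376 0.04  ] [155. 156. 164. 173. 174. 171. 136.  94.  93. 107. 107. 105. 102.  99.
  98.]
rim 285 80.66340986809966 [ 0.6209 -0.0348  0.04  ] [171. 171. 171. 172. 172. 166. 128.  96. 103. 114. 116. 115. 113. 111.
 109.]
HE 144.51424979044427 [ 0.5607 -0.003   0.046 ]
top0 271.35117493472586 [ 0.416  -0.0154  0.046 ]
top6 219.1523178807947 [ 0.5502 -0.0028  0.046 ]
```

The wrist camera puts the front rim at x = 0.620 and the handle end at 0.561, the same as just after release. The tray has not moved, so I'm handing in.

```bash
python3 -c "
from h import *
print(order.job_done())"
```

```text
the job is handed in; nothing more can be done
None
```

I put the tray away against the hidden rubber stop, released it and handed the job in at about 18 s. No verdict is reported, so the result rests on my own checks.

- **Slide in:** I gripped the handle, squared the tray to the middle bay and slid it in. The force readings gave no sign of rubbing on the rails or the shelf board.
- **Stop:** I crept forward in 2 mm steps and felt the stop with the tray's rear about 108 mm under the board. I pressed to about 11–12 N at the wrist, which is about 10 N above the drag, and held it for around a second. Then I eased off to about 5 N, opened the gripper and moved clear.
- **Final position:** The tray came back about 0.8 mm on release, less than the roughly 2 mm the rubber had been compressed, and did not move as the gripper withdrew. It sits within about 1 mm of the centre line and less than 0.01 rad off square. The other stock showed no movement in the pictures.
- **Disagreement:** In the coarser top camera, points picked by eye put the tray 2–3 mm nearer the mouth. One automatic fit of the handle end there was about 10 mm off, and I discarded it as a bad fit. I trusted the closer wrist pictures, two of which agreed to under 1 mm.

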